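# Lift the earthing link off its ball stud and hold it open

## Robot

A 7-joint arm with a two-finger parallel gripper is mounted at the origin on a cart in front of the work surface, level with it; the furniture and walls round the work are solid. World frame = base frame: x ahead of the robot, y to its left, z up, the work surface at z = 0. Lengths are in m, angles in degrees, forces in N, time in s.
With the tool pointing down it reaches from about 0.4 to 0.85 m from the base axis. Payload 4.5 kg.
Tool frame: the origin (TCP) lies midway between the tips of the shut fingers; the grasp point (between the pads) lies 19 mm behind it; z points along the fingers, y is the line along which they close (so a half turn about z gives the same grasp; the last joint's range is limited). The gripper opens to 85 mm and grips with 20 to 120 N. Pads are 22 mm wide; open, the fingers measure 114 mm over their backs; the gripper's body (76 mm by 85 mm) begins 54 mm behind the grasp point. The pads swing forward as they close: fully open they stand 13 mm farther back than shut.
Start: joints at [-63.552, 39.483, -11.15, 89.685, 9.013, 51.709, -12.324], TCP at [0.259, 0.569, 0.231] pointing down, gripper open.
Joint ranges: [-172.22, 172.22], [-26.19, 119.32], [-84.43, 86.54], [7.71, 146.69], [-57.33, 237.33], [2.42, 119.75], [-152.13, 152.13]. Speed limits (degrees/s): [147.25, 147.25, 180, 180, 180, 180, 180].

## Interface

Orientations are given as a 3x3 rotation matrix whose columns are the frame's x, y, z axes.
In Python, from rig import ctrl, vision, order gives the robot as it stands.
- The arm moves only by the shell command python3 -m handwheel 'ROWS' [FORCE]. ROWS is JSON, a list of rows, each an object with "grip": the finger opening in mm, from 0 to 85.4; "linear": the shift along the world's x, y, z scaled (see below), a list of three; "twist": the turn about the world's z scaled (see below). A call has 1 to 5 rows; each row shifts and turns the commanded pose from where the row before left it; what a row does not reach is not made up. The controller multiplies each number of a shift by 0.025 m and each number of a turn by 0.15 rad. A row lasts 1/10 s, in which the tool goes at most 50 mm and 8.59 degrees, less where a joint would pass 70% of its speed; a pose out of reach is approached as far as the arm can. A call with a number of a shift or a turn outside -1 to 1 is refused whole. A call with a gripper value outside its range is refused whole. The fingers move at their own pace and stop on an object; FORCE is the grip in N (left out, the last holds). Time passes only in rows, so rows that do not move let the fingers close. It gives the time, the measured TCP pose, the force, the opening and the grip force at its end, in the units of the state.
- ctrl.get_state(): the state, without advancing time (a new reading comes with each control period).
- vision.capture(name): name is "scene" or "top" or "wrist"; returns a dict with "color" (420x560x3 uint8, red, green, blue), "fx", "fy", "cx", "cy" (pixels), "origin" and "attitude" of the camera in the world; the wrist camera has in their place "T_tool_cam" (4x4, takes a point from camera to tool coordinates, whose origin is the TCP and whose axes are the flange's). Camera axes: x right, y down, z forward; pixel columns grow to the right and rows downward; lengths in m; the calibration is good to about 2 mm. A picture is of the moment at which its call begins: read the wrist's pose just before it. There is no depth.
- order.close_job(): hands the job in; it is judged then, once.
The state is a dict: "t": time; "joint_positions": joint angles; "qvel": joint speeds; "joint_efforts": joint torques, N m; "position": TCP position; "tool_rot": TCP orientation; "ft_force": force on the tool from outside, world axes, zero at the start; "wrist_torque": the same for the moment, N m; "grip_width": finger opening in m; "finger_force": force on a finger pad.
Only numpy, scipy, OpenCV 4.12 (cv2) and the standard library are available. Lean on these libraries where they do the work, as an engineer would, in place of code of your own. Each camera call takes 0.05 s, during which the arm holds its last target. There are 200 camera calls.

## Task

The panel's earthing link has to be held open while a colleague takes the insulation reading. Slide the clear guard hood fully open along its track, pull the link's black latch handle sideways against its spring until the latch lets go of the ball, and lift the link off the ball by that handle until its cup is at least 60 mm above its seat. Nothing else keeps the link up, so finish with the handle still gripped and the link held raised and still, the guard left open and the other things on the bench undisturbed.

Things in the scene. Friction and masses are not known exactly. Their poses are not given: they have to be found in the camera images.
- link_base: earthing-link base, fixed to the bench: grey board 184 x 450 x 12 mm with two white ribbed insulators, ball stud, hinged copper link and clear sliding guard. Origin on the bench straight below the ball. Its x runs across the copper bar (+x away from the robot at yaw 0), +y along the bar to the hinge end, z up; the black terminal block (top 51 mm up) is at the -y end. Base axes are meant below
- guard (a joint): guard hood: clear inverted-U cover with aluminium edges, 149 wide (x), 140 long (y), top face 168 mm above the bench, on two low tracks. Value is its slide towards base -y in m: 0 closed over ball and latch, 0.145 the open stop, over the terminal block. Friction about 2 N, no spring, stays where left. It may start up to 20 mm open
- guard_grip (a point): middle of the guard's handle: black bar on top of the hood, 12 x 12 mm section, 86 mm along base x (across the slide), centre 28 mm above the hood's top face (196 mm above the bench); a post under each end, 62 mm clear between them
- earth_link (a joint): copper link, bar 24 x 8 mm, hinged at its +y end, with a downward-open brass cup (46 mm dia., top 102 mm above the bench) over the ball. Value in rad: 0 seated on the ball, positive as the cup end rises about the hinge pin; stop at 0.9. 0.38 puts the cup 60 mm up. About 0.55 kg with its latch, falls back when let go
- hinge_pin (a point): centre of the link's hinge pin, 160 mm from the ball towards base +y and 92 mm above the bench; the pin lies along base x. Fixed to the base
- latch (a joint): latch slide on the link, value in m: 0 engaged (steel fork under the ball: the link cannot lift), grows as the handle is pulled towards base -x, across the bar; stop at 0.022. From 0.016 on the fork is clear of the ball. Spring about 4 N at 0, 11 N at the stop; snaps back when let go, so keep it pulled until the cup has risen 30 mm
- latch_handle: the latch's black handle, standing up from the latch beside the cup: grip 16 (x) x 20 (y) x 40 mm high, above it a wider cap 24 x 28 x 7 mm. Origin at the foot of the grip, 107 mm above the bench with the link down. It moves with the latch and tips with the link
- latch_grip (a point): middle of the latch handle's grip, 22 mm above its foot, 129 mm above the bench with the link down; at base x = -30 mm, y = 0 when latched. Free from above and on its +x and -x sides once the guard is open
- ball_centre (a point): centre of the 30 mm steel ball on its stud, 80 mm above the bench, fixed to the base
- multimeter: orange and black multimeter, 148 x 74 x 46 mm, lying behind the base: leave it
- screwdriver: screwdriver with red handle, 214 x 28 mm, lying in front of the base: leave it
- contactor_one: contactor, 80 x 45 x 82 mm, at the left: leave it
- contactor_two: second contactor of the same size, beside it: leave it
- side_cutter: pliers with black grips, 153 mm, at the right: leave them
- tape_roll: roll of masking tape, 100 x 25 mm, at the back left: leave it

How it is judged:
By the outcome, as a careful person would: the job done as asked, in the order asked, and still so for the second after the job is handed in, while the arm keeps its last pose, push and grip.
It also fails if it takes over 48 s, if anything falls off the work surface, if the arm or the gripper's body presses on something with over 40 N, if the wrist force passes 120 N, or if a joint passes its speed limit or range.

## Working session

There is one attempt and no reset: what is moved stays moved. The work goes in short steps, Python scripts to look and compute and a shell command to move; the robot and the scene stay as the last step left them, time stands still between calls to the robot, and variables do not carry over. Pictures are saved under pics/ and viewed, at most 10 in all, crops included, and the job is handed in when it is done.

```bash
mkdir -p pics; ls
python3 - <<'E'
from rig import ctrl,vision
import cv2,numpy as np
s=ctrl.get_state();print(s['t'],s['position'],np.round(s['tool_rot'],3),s['grip_width'])
for n in('scene','top'):
    d=vision.capture(n);cv2.imwrite(f'pics/{n}0.png',d['color'][...,::-1]);print(n,d['fx'],d['fy'],d['cx'],d['cy'],np.round(d['origin'],4),np.round(d['attitude'],4).tolist())
E
```

```text
pics
0.0 [0.25906996 0.56805634 0.23047354] [[-0.91   0.415 -0.001]
 [ 0.415  0.91  -0.002]
 [-0.    -0.002 -1.   ]] 0.08540148242728784
scene 464.7930293148075 464.7930293148075 279.7791936203932 208.40691333844896 [-0.1572  0.9089  1.1333] [[-0.7955, -0.3946, 0.4599], [-0.6059, 0.5048, -0.6149], [0.0105, -0.7678, -0.6406]]
top 479.9854437235974 479.9854437235974 270.61690808822624 203.27801280724472 [ 0.2943 -0.03    1.7451] [[-0.0073, -0.9863, 0.1646], [-0.9999, 0.0059, -0.0092], [0.0081, -0.1647, -0.9863]]
```

View pics/top0.png

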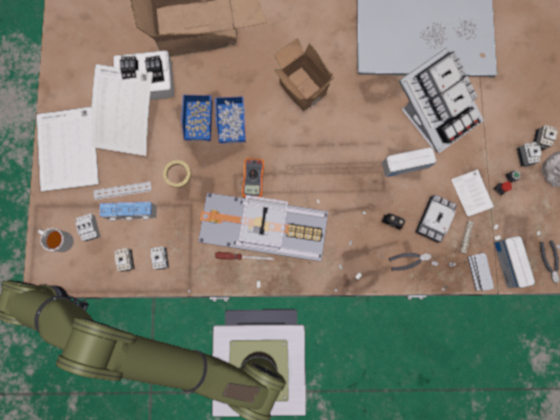

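View pics/scene0.png

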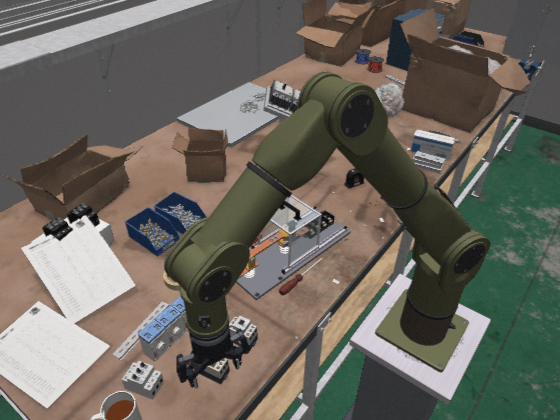

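The top view shows the base at about (264,226). The hinge is at the left (235,215), the terminal block at the right (305,232), and the hood's black bar at (263,221). Next I enlarge this area.

```bash
python3 - <<'E'
import cv2
im=cv2.imread('pics/top0.png')[185:265,195:335]
cv2.imwrite('pics/crop0.png',cv2.resize(im,None,fx=5.6,fy=5.6,interpolation=cv2.INTER_CUBIC))
E
cat > h.py <<'E'
import numpy as np,cv2
from rig import ctrl,vision
def cam(n):
    s=ctrl.get_state();d=vision.capture(n)
    if n=='wrist':
        T=np.eye(4);T[:3,:3]=s['tool_rot'];T[:3,3]=s['position'];T=T@np.array(d['T_tool_cam'])
    else:
        T=np.eye(4);T[:3,:3]=d['attitude'];T[:3,3]=d['origin']
    d['T']=T;return d
def ray(d,u,v,z):
    r=d['T'][:3,:3]@[(u-d['cx'])/d['fx'],(v-d['cy'])/d['fy'],1];o=d['T'][:3,3]
    return o+r*(z-o[2])/r[2]
def proj(d,p):
    q=d['T'][:3,:3].T@(np.array(p)-d['T'][:3,3]);return q[0]/q[2]*d['fx']+d['cx'],q[1]/q[2]*d['fy']+d['cy']
E
```

```text
(no output)
```

View pics/crop0.png

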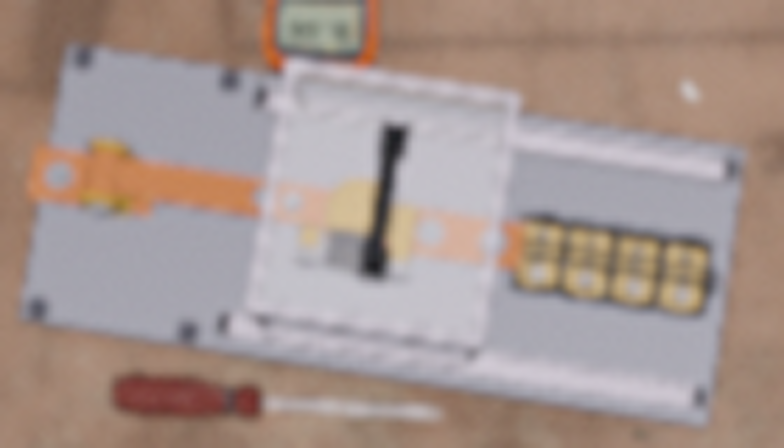

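The crop shows the board corners at (70,45), (22,320), (745,150) and (710,422). The black handle bar runs from (395,125) to (372,275), and the hinge is at about (107,175).

Run:
```python
from h import *
d=cam('top')
f=lambda u,v,z:ray(d,195+(u+.5)/5.6-.5,185+(v+.5)/5.6-.5,z)
c=[f(*p,.012) for p in((70,45),(22,320),(745,150),(710,422))]
print(np.round(c,4));L=[np.linalg.norm(c[0]-c[1]),np.linalg.norm(c[0]-c[2]),np.linalg.norm(c[1]-c[3])];print(L,np.mean(c,0))
ax=(c[0]-c[2]+c[1]-c[3]);yaw=np.arctan2(-ax[0],ax[1]);print('yaw',np.degrees(yaw))
a,b=f(395,125,.202),f(372,275,.202);print('bar',a,b,np.linalg.norm(a-b),(a+b)/2,np.degrees(np.arctan2(*(a-b)[1::-1])))
h=f(107,175,.1);print('hinge',h)
e=np.array([-np.sin(yaw),np.cos(yaw),0]);print('ball from hinge',h-.16*e,'guard slide', ((h-.16*e)-(a+b)/2)@e)
s=ctrl.get_state();R=s['tool_rot'];print('tool y ang',np.degrees(np.arctan2(R[1,1],R[0,1])),s['t'])
```

```text
[[ 0.6246  0.1868  0.012 ]
 [ 0.4445  0.2151  0.012 ]
 [ 0.5523 -0.2542  0.012 ]
 [ 0.3761 -0.227   0.012 ]]
[np.float64(0.18235277980767975), np.float64(0.4468696099391704), np.float64(0.44731017565567355)] [ 0.49936082 -0.01985184  0.012     ]
yaw -9.051781096111622
bar [ 0.53997471 -0.02639312  0.202     ] [ 0.45259071 -0.01267418  0.202     ] 0.0884543539483842 [ 0.49628271 -0.01953365  0.202     ] -8.92238105743606
hinge [0.52603744 0.15176357 0.1       ]
ball from hinge [ 0.50086511 -0.00624388  0.1       ] guard slide 0.013845203443082979
tool y ang 65.49462226576989 0.15
```

```bash
python3 -m handwheel '[{"grip":85,"linear":[0.6,-0.6,0.4],"twist":0.36},{"grip":85,"linear":[0.8,-0.8,0.4],"twist":0.36},{"grip":85,"linear":[0.8,-0.8,0.4],"twist":0.36},{"grip":85,"linear":[0.8,-0.8,0.4],"twist":0.36},{"grip":85,"linear":[0.8,-0.8,0.4],"twist":0.36}]' 60
python3 -m handwheel '[{"grip":60,"linear":[0.8,-1,0],"twist":0},{"grip":60,"linear":[0.8,-1,0],"twist":0},{"grip":60,"linear":[0.8,-1,0],"twist":0},{"grip":60,"linear":[0.8,-1,0],"twist":0},{"grip":60,"linear":[0.8,-1,0],"twist":0}]'
```

```text
t: 0.65
position: [0.3549, 0.4726, 0.2814]
tool_rot: [[-0.988, 0.155, -0.0], [0.155, 0.988, -0.001], [0.0, -0.001, -1.0]]
ft_force: [-0.4, 0.3, -0.5]
grip_width: 0.085
finger_force: 0.0
t: 1.15
position: [0.4549, 0.3474, 0.2811]
tool_rot: [[-0.988, 0.157, -0.0], [0.157, 0.988, -0.0], [0.0, -0.0, -1.0]]
ft_force: [1.0, 1.2, -0.3]
grip_width: 0.0601
finger_force: 0.0
```

```bash
python3 -m handwheel '[{"grip":60,"linear":[0.16,-1,0],"twist":0},{"grip":60,"linear":[0.16,-1,0],"twist":0},{"grip":60,"linear":[0.16,-1,0],"twist":0},{"grip":60,"linear":[0.16,-1,0],"twist":0},{"grip":60,"linear":[0.16,-1,0],"twist":0}]'
python3 -m handwheel '[{"grip":60,"linear":[0.16,-1,0],"twist":0},{"grip":60,"linear":[0.16,-1,0],"twist":0},{"grip":60,"linear":[0.16,-1,0],"twist":0},{"grip":60,"linear":[0.16,-1,0],"twist":0},{"grip":60,"linear":[0.16,-1,0],"twist":0}]'
python3 -m handwheel '[{"grip":60,"linear":[0,-1,0],"twist":0},{"grip":60,"linear":[0,-1,0],"twist":0},{"grip":60,"linear":[0,-1,0],"twist":0},{"grip":60,"linear":[0,-0.7,0],"twist":0},{"grip":60,"linear":[0,-0.4,0],"twist":0}]'
python3 - <<'E'
from h import *
d=cam('wrist');cv2.imwrite('pics/w1.png',d['color'][...,::-1])
print(ctrl.get_state()['position'],np.round(d['T'],4).tolist(),d['fx'],d['cx'],d['cy'])
e=[proj(d,p) for p in((.49628,-.01953,.202),(.54,-.0264,.202),(.4526,-.0127,.202))];print(e)
E
```

```text
t: 1.65
position: [0.4742, 0.2225, 0.2811]
tool_rot: [[-0.988, 0.157, -0.001], [0.157, 0.988, -0.0], [0.0, -0.0, -1.0]]
ft_force: [-0.1, -0.7, -0.5]
grip_width: 0.0598
finger_force: 0.0
t: 2.15
position: [0.4942, 0.0976, 0.2811]
tool_rot: [[-0.988, 0.157, -0.0], [0.157, 0.988, -0.0], [0.0, -0.0, -1.0]]
ft_force: [0.1, 0.1, 0.3]
grip_width: 0.0601
finger_force: 0.0
t: 2.65
position: [0.494, -0.0058, 0.2811]
tool_rot: [[-0.987, 0.16, -0.001], [0.16, 0.987, -0.001], [0.001, -0.001, -1.0]]
ft_force: [0.0, -0.2, 0.4]
grip_width: 0.0598
finger_force: 0.0
[ 0.49399784 -0.00694178  0.28107964] [[0.1604, 0.9491, 0.271, 0.4257], [0.9871, -0.154, -0.0446, 0.0066], [-0.0006, 0.2746, -0.9616, 0.4219], [0.0, 0.0, 0.0, 1.0]] 301.8234211143772 285.66843771317497 209.15677617737626
[(np.float64(266.9466333489084), np.float64(223.03992458267462)), (np.float64(268.1631194911313), np.float64(274.9991093837611)), (np.float64(265.55124781966555), np.float64(165.39418083482622))]
```

View pics/w1.png

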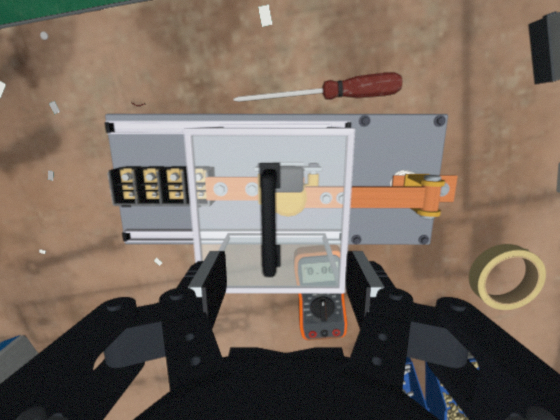

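The wrist view shows the bar from (269,165) to (269,275), within 2 px of the prediction. Now I descend and grip.

```bash
python3 -m handwheel '[{"grip":50,"linear":[0.1,-0.44,-0.6],"twist":0},{"grip":50,"linear":[0,0,-0.9],"twist":0},{"grip":50,"linear":[0,0,-0.9],"twist":0},{"grip":50,"linear":[0,0,-0.9],"twist":0},{"grip":50,"linear":[0,0,-0.8],"twist":0}]' 40
python3 -m handwheel '[{"grip":50,"linear":[0,0,0],"twist":0},{"grip":8,"linear":[0,0,0],"twist":0},{"grip":8,"linear":[0,0,0],"twist":0},{"grip":8,"linear":[0,0,0],"twist":0},{"grip":8,"linear":[0,0,0],"twist":0}]' 40
```

```text
t: 3.2
position: [0.4967, -0.0135, 0.1778]
tool_rot: [[-0.988, 0.156, -0.0], [0.156, 0.988, 0.001], [0.0, 0.001, -1.0]]
ft_force: [0.0, 0.4, -0.3]
grip_width: 0.0501
finger_force: 0.0
t: 3.7
position: [0.4975, -0.0151, 0.18]
tool_rot: [[-0.987, 0.158, 0.002], [0.158, 0.987, -0.0], [-0.002, 0.0, -1.0]]
ft_force: [-1.2, -1.4, 6.5]
grip_width: 0.011
finger_force: 40.8
```

```bash
python3 -m handwheel '[{"grip":8,"linear":[-0.06,-0.4,0.06],"twist":0},{"grip":8,"linear":[-0.06,-0.4,0],"twist":0},{"grip":8,"linear":[-0.06,-0.4,0],"twist":0},{"grip":8,"linear":[-0.06,-0.4,0],"twist":0},{"grip":8,"linear":[-0.06,-0.4,0],"twist":0}]'
python3 -m handwheel '[{"grip":8,"linear":[-0.064,-0.4,0],"twist":0},{"grip":8,"linear":[-0.064,-0.4,0],"twist":0},{"grip":8,"linear":[-0.064,-0.4,0],"twist":0},{"grip":8,"linear":[-0.064,-0.4,0],"twist":0},{"grip":8,"linear":[-0.064,-0.4,0],"twist":0}]'
```

```text
t: 4.2
position: [0.4892, -0.0658, 0.1801]
tool_rot: [[-0.988, 0.157, 0.0], [0.157, 0.988, 0.0], [0.0, 0.0, -1.0]]
ft_force: [3.3, 2.0, -10.0]
grip_width: 0.0112
finger_force: 40.4
t: 4.7
position: [0.4811, -0.1156, 0.1802]
tool_rot: [[-0.988, 0.157, -0.0], [0.157, 0.988, 0.0], [0.0, 0.0, -1.0]]
ft_force: [4.0, 2.0, -14.0]
grip_width: 0.0113
finger_force: 40.0
```

```bash
python3 -m handwheel '[{"grip":8,"linear":[-0.04,-0.32,-0.04],"twist":0},{"grip":8,"linear":[-0.05,-0.32,0],"twist":0},{"grip":8,"linear":[-0.05,-0.32,0],"twist":0},{"grip":8,"linear":[-0.03,-0.16,0],"twist":0},{"grip":8,"linear":[-0.01,-0.08,0],"twist":0}]'
```

```text
t: 5.2
position: [0.4762, -0.1456, 0.18]
tool_rot: [[-0.987, 0.158, -0.0], [0.158, 0.987, -0.001], [0.0, -0.001, -1.0]]
ft_force: [-2.5, 2.3, 5.9]
grip_width: 0.0113
finger_force: 42.6
```

```bash
python3 -m handwheel '[{"grip":8,"linear":[-0.01,-0.08,0],"twist":0},{"grip":8,"linear":[-0.01,-0.08,0],"twist":0},{"grip":8,"linear":[-0.01,-0.08,0],"twist":0}]'
```

```text
t: 5.5
position: [0.4753, -0.151, 0.18]
tool_rot: [[-0.988, 0.157, -0.001], [0.157, 0.988, -0.0], [0.001, -0.001, -1.0]]
ft_force: [-2.1, 2.4, 7.8]
grip_width: 0.011
finger_force: 42.7
```

```bash
python3 -m handwheel '[{"grip":8,"linear":[-0.01,-0.08,0],"twist":0},{"grip":8,"linear":[-0.01,-0.08,0],"twist":0},{"grip":8,"linear":[-0.01,-0.08,0],"twist":0}]'
```

```text
t: 5.8
position: [0.4753, -0.1518, 0.18]
tool_rot: [[-0.988, 0.153, -0.0], [0.153, 0.988, 0.006], [0.001, 0.006, -1.0]]
ft_force: [-2.4, 16.6, 7.7]
grip_width: 0.0113
finger_force: 42.9
```

```bash
python3 -m handwheel '[{"grip":8,"linear":[-0.01,-0.08,0],"twist":0},{"grip":8,"linear":[0,0,0],"twist":0}]'
```

```text
t: 6.0
position: [0.4753, -0.1518, 0.18]
tool_rot: [[-0.988, 0.152, 0.0], [0.152, 0.988, 0.008], [0.001, 0.008, -1.0]]
ft_force: [-2.0, 17.2, 8.4]
grip_width: 0.0113
finger_force: 42.9
```

```bash
python3 -m handwheel '[{"grip":8,"linear":[0.01,0.13,0],"twist":0},{"grip":45,"linear":[0,0,0],"twist":0},{"grip":45,"linear":[0,0,0],"twist":0},{"grip":45,"linear":[0,0,0],"twist":0}]'
python3 -m handwheel '[{"grip":45,"linear":[0,0,0.5],"twist":0},{"grip":45,"linear":[0,0,0.8],"twist":0},{"grip":45,"linear":[0,0,1],"twist":0},{"grip":60,"linear":[0,0,1],"twist":0},{"grip":60,"linear":[0,0,0.8],"twist":0}]'
python3 -c "
from rig import ctrl;print(ctrl.get_state()['joint_positions'])"
```

```text
t: 6.4
position: [0.4751, -0.1568, 0.1793]
tool_rot: [[-0.987, 0.158, -0.0], [0.158, 0.987, -0.001], [0.0, -0.001, -1.0]]
ft_force: [0.4, 1.0, -0.2]
grip_width: 0.0448
finger_force: 0.0
t: 6.9
position: [0.4753, -0.1566, 0.2831]
tool_rot: [[-0.987, 0.158, 0.001], [0.158, 0.987, -0.001], [-0.001, -0.001, -1.0]]
ft_force: [0.9, 0.3, -0.9]
grip_width: 0.06
finger_force: 0.0
[ 26.66118607  26.98788607 -20.88025199 106.62905042  12.51981309
  48.56289896  80.41884837]
```

```bash
python3 -m handwheel '[{"grip":60,"linear":[0,0.5,0],"twist":-0.95},{"grip":60,"linear":[0,0.6,0],"twist":-0.95},{"grip":60,"linear":[0,0.6,0],"twist":-0.95},{"grip":60,"linear":[0,0.6,0],"twist":-0.95},{"grip":60,"linear":[0,0.6,0],"twist":-0.95}]'
python3 -m handwheel '[{"grip":60,"linear":[0,0.6,0],"twist":-0.95},{"grip":60,"linear":[0,0.6,0],"twist":-0.95},{"grip":60,"linear":[-0.05,0.6,0],"twist":-0.95},{"grip":60,"linear":[-0.05,0.6,0],"twist":-0.95},{"grip":60,"linear":[-0.05,0.6,0],"twist":-0.95}]'
python3 -m handwheel '[{"grip":60,"linear":[0,0.26,0],"twist":-0.97},{"grip":60,"linear":[0,0,0],"twist":0},{"grip":60,"linear":[0,0,0],"twist":0}]'
python3 - <<'E'
from h import *
d=cam('wrist');cv2.imwrite('pics/w2.png',d['color'][...,::-1])
np.savez('w2.npz',**{k:d[k] for k in('T','fx','fy','cx','cy')})
for z in(.154,.129):print(proj(d,(.4713,-.003,z)))
E
```

```text
t: 7.4
position: [0.4751, -0.0834, 0.2818]
tool_rot: [[-0.639, 0.769, -0.0], [0.769, 0.639, -0.001], [-0.0, -0.0, -1.0]]
ft_force: [-0.1, -0.5, 0.6]
grip_width: 0.0598
finger_force: 0.0
t: 7.9
position: [0.4714, -0.0083, 0.2818]
tool_rot: [[0.019, 1.0, -0.0], [1.0, -0.019, -0.001], [-0.001, -0.0, -1.0]]
ft_force: [0.7, 0.9, -0.2]
grip_width: 0.0601
finger_force: 0.0
t: 8.2
position: [0.4715, -0.0023, 0.2818]
tool_rot: [[0.154, 0.988, -0.0], [0.988, -0.154, -0.001], [-0.001, 0.0, -1.0]]
ft_force: [-0.9, -0.8, 0.3]
grip_width: 0.0599
finger_force: 0.0
(np.float64(285.226348624584), np.float64(203.7889622518318))
(np.float64(285.2448521763396), np.float64(197.338349527198))
```

View pics/w2.png

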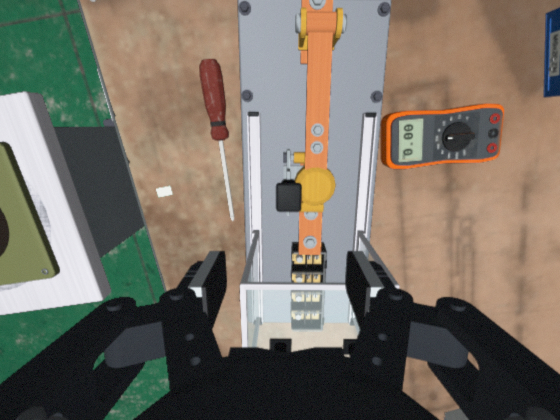

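The guard is open. The latch cap is the black square at about (288,196), and the prediction was (285,204). I refine it with a mask.

Run:
```python
from h import *
d=dict(np.load('w2.npz'));im=cv2.imread('pics/w2.png')
m=(im.max(2)<55).astype(np.uint8);m[:170]=0;m[225:]=0;m[:,:265]=0;m[:,:]*=1;m[:,312:]=0
n,l,st,c=cv2.connectedComponentsWithStats(m)
for i in range(1,n):
    if st[i,4]>100:print(st[i],c[i]);x,y,w,h,_=st[i]
for u,v in((x,y),(x+w,y+h),(x+w/2,y+h/2)):print(ray(d,u-.5,v-.5,.154))
```

```text
[277 180  24  31 214] [289.62616822 193.42990654]
[0.4670524  0.02057126 0.154     ]
[ 0.4842844  -0.01155273  0.154     ]
[0.47554316 0.00474273 0.154     ]
```

Run:
```python
from h import *
d=dict(np.load('w2.npz'));im=cv2.imread('pics/w2.png')
print('cup',ray(d,319,187,.102),'hinge',ray(d,323,24,.1),'hood edge',ray(d,250,286,.168),ray(d,380,286,.168))
cv2.imwrite('pics/w2c.png',cv2.resize(im[130:310,220:400],None,fx=3.3,fy=3.3,interpolation=cv2.INTER_CUBIC))
```

```text
cup [ 0.50812796 -0.00380987  0.102     ] hinge [0.53162326 0.15103227 0.1       ] hood edge [ 0.42646654 -0.07366507  0.168     ] [ 0.54800639 -0.09276294  0.168     ]
```

View pics/w2c.png

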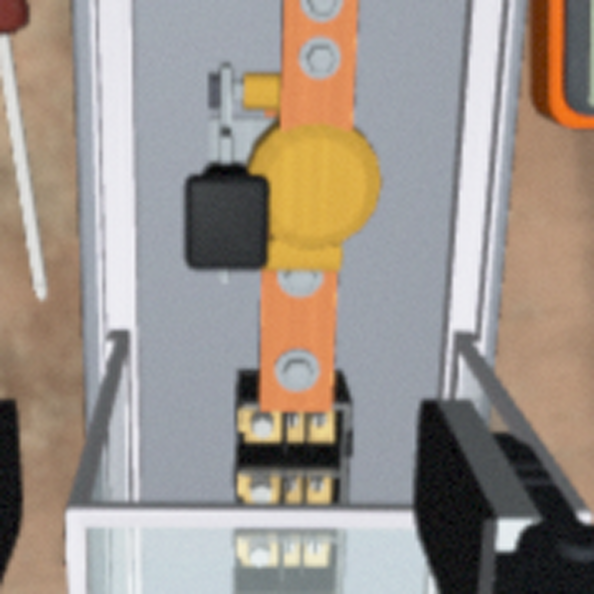

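The crop shows the cap's top face centred at about (289,197) and the cup at about (315.5,186). I check the guard's travel and the cap from the top camera too.

Run:
```python
from h import *
d=dict(np.load('w2.npz'))
print('cap',ray(d,289.1,197.3,.154),'cup',ray(d,315.5,186,.102))
t=cam('top');s=cam('scene')
print([proj(t,p) for p in((.4755,.004,.154),(.4713,-.003,.154))],[proj(s,p) for p in((.4755,.004,.154),(.4713,-.003,.154))])
a=cv2.resize(t['color'][185:265,195:335,::-1],(784,448),interpolation=cv2.INTER_CUBIC)
u,v=map(int,proj(s,(.475,0,.154)));print(u,v)
b=cv2.resize(s['color'][v-13:v+14,u-70:u+70,::-1],(784,151),interpolation=cv2.INTER_CUBIC)
cv2.imwrite('pics/ts.png',np.vstack([a,b]))
```

```text
cap [0.47575663 0.00252219 0.154     ] cup [ 0.50452713 -0.00213016  0.102     ]
[(np.float64(256.1515946790288), np.float64(228.34594329174638)), (np.float64(258.25730263705333), np.float64(229.5875340380833))] [(np.float64(290.70691040424583), np.float64(222.74652769031718)), (np.float64(293.0751735948408), np.float64(222.13316548778076))]
291 222
```

View pics/ts.png

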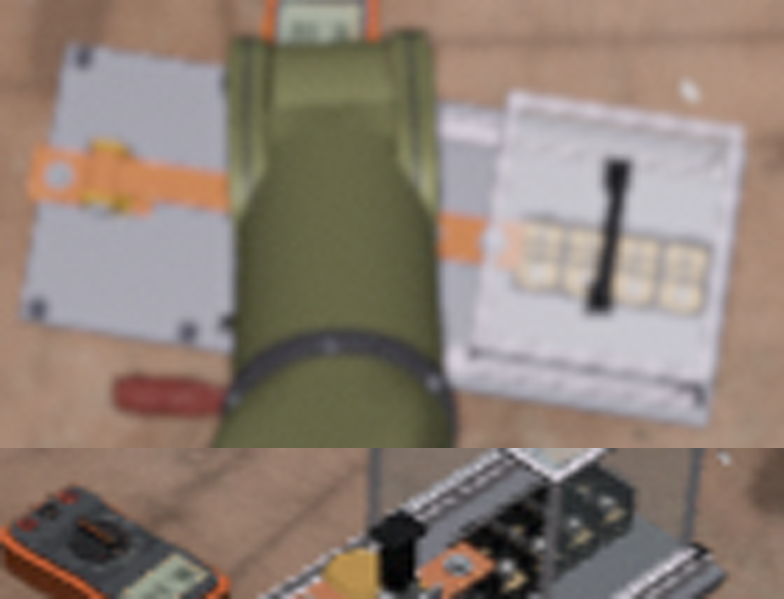

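The guard is flush with the open end of the board. The scene view puts the cap at y of about -0.001, so I use (0.473, 0.0) and descend in steps.

```bash
python3 -m handwheel '[{"grip":60,"linear":[0.06,0.09,-0.6],"twist":0},{"grip":60,"linear":[0,0,-0.9],"twist":0},{"grip":60,"linear":[0,0,-0.9],"twist":0},{"grip":60,"linear":[0,0,-0.8],"twist":0},{"grip":60,"linear":[0,0,0],"twist":0}]' 60
python3 - <<'E'
from h import *
d=cam('wrist');cv2.imwrite('pics/w3.png',d['color'][...,::-1])
np.savez('w3.npz',**{k:d[k] for k in('T','fx','fy','cx','cy')})
p=ctrl.get_state()['position'];print(p)
for z in(.154,.129):print(proj(d,(p[0],p[1],z)))
E
```

```text
t: 8.85
position: [0.4714, 0.0, 0.2]
tool_rot: [[0.157, 0.988, -0.005], [0.988, -0.157, -0.0], [-0.001, -0.005, -1.0]]
ft_force: [0.4, -0.5, -0.1]
grip_width: 0.0601
finger_force: 0.0
[4.72328017e-01 7.75070947e-05 2.01192203e-01]
(np.float64(287.0216717117045), np.float64(234.44663636988847))
(np.float64(287.01878928658), np.float64(222.4001130775162))
```

View pics/w3.png

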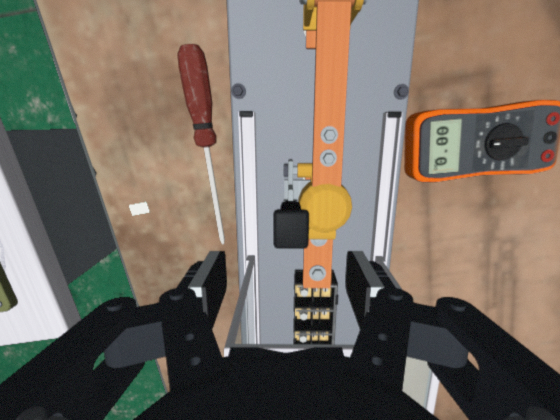

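The cap is at (291,230) against the tool axis at (287,234), so I shift about 2 mm in +x and +y and descend.

```bash
python3 -m handwheel '[{"grip":60,"linear":[0.08,0.06,-0.4],"twist":0},{"grip":60,"linear":[0,0,-0.8],"twist":0},{"grip":60,"linear":[0,0,-0.8],"twist":0},{"grip":60,"linear":[0,0,-0.8],"twist":0},{"grip":60,"linear":[0,0,-0.7],"twist":0}]' 60
python3 -m handwheel '[{"grip":60,"linear":[0,0,0],"twist":0},{"grip":30,"linear":[0,0,0],"twist":0},{"grip":22,"linear":[0,0,0],"twist":0},{"grip":22,"linear":[0,0,0],"twist":0}]' 60
```

```text
t: 9.4
position: [0.4761, 0.0023, 0.114]
tool_rot: [[0.156, 0.988, 0.002], [0.988, -0.157, 0.0], [0.001, 0.002, -1.0]]
ft_force: [-0.2, 0.1, 0.5]
grip_width: 0.06
finger_force: 0.0
t: 9.8
position: [0.4748, 0.0024, 0.1154]
tool_rot: [[0.157, 0.988, 0.0], [0.988, -0.157, 0.0], [0.0, 0.0, -1.0]]
ft_force: [-2.2, 0.7, 6.1]
grip_width: 0.0233
finger_force: 53.4
```

```bash
python3 -m handwheel '[{"grip":45,"linear":[0,0,0],"twist":0},{"grip":45,"linear":[0,0,0],"twist":0},{"grip":45,"linear":[0,0,-0.08],"twist":0},{"grip":45,"linear":[0,0,-0.08],"twist":0},{"grip":45,"linear":[0,0,0],"twist":0}]' 60
python3 -m handwheel '[{"grip":14,"linear":[0,0,0],"twist":0},{"grip":14,"linear":[0,0,0],"twist":0},{"grip":14,"linear":[0,0,0],"twist":0},{"grip":14,"linear":[0,0,0],"twist":0}]' 60
```

```text
t: 10.3
position: [0.4749, 0.0022, 0.11]
tool_rot: [[0.157, 0.988, -0.0], [0.988, -0.157, -0.0], [-0.0, -0.0, -1.0]]
ft_force: [-0.8, -0.5, 1.0]
grip_width: 0.0446
finger_force: 0.0
t: 10.7
position: [0.4748, 0.0022, 0.1103]
tool_rot: [[0.157, 0.988, -0.0], [0.988, -0.157, 0.0], [-0.0, -0.0, -1.0]]
ft_force: [-1.0, 1.4, 0.8]
grip_width: 0.0217
finger_force: 58.4
```

```bash
python3 -m handwheel '[{"grip":45,"linear":[0,0,0],"twist":0},{"grip":45,"linear":[0,0,-0.08],"twist":0},{"grip":45,"linear":[0,0,-0.08],"twist":0},{"grip":45,"linear":[0,0,0],"twist":0}]' 60
python3 -m handwheel '[{"grip":14,"linear":[0,0,0],"twist":0},{"grip":14,"linear":[0,0,0],"twist":0},{"grip":14,"linear":[0,0,0],"twist":0},{"grip":14,"linear":[0,0,0],"twist":0}]' 60
python3 - <<'E'
from h import *
d=cam('wrist');im=d['color'][...,::-1]
cv2.imwrite('pics/w4.png',cv2.resize(im[150:400,140:430],None,fx=2.4,fy=2.4,interpolation=cv2.INTER_CUBIC))
E
```

```text
t: 11.1
position: [0.4749, 0.0022, 0.106]
tool_rot: [[0.157, 0.988, -0.0], [0.988, -0.157, -0.0], [-0.0, -0.0, -1.0]]
ft_force: [0.1, -0.1, 0.3]
grip_width: 0.0454
finger_force: 0.0
t: 11.5
position: [0.4748, 0.0022, 0.1063]
tool_rot: [[0.157, 0.988, -0.0], [0.988, -0.157, 0.0], [-0.0, -0.0, -1.0]]
ft_force: [-0.5, 0.4, 0.2]
grip_width: 0.0202
finger_force: 39.1
```

View pics/w4.png

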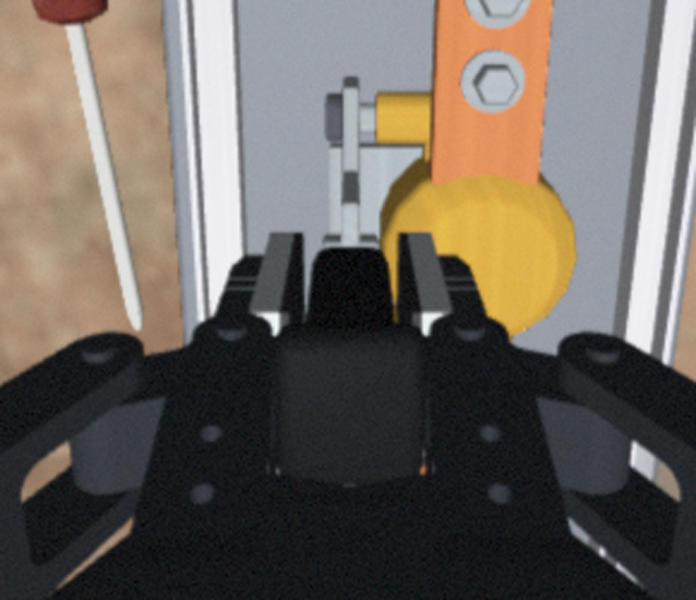

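The picture shows the pads at (300,270) and (400,270) still clear of the grip at (310–390). The cap at (278–425) fills the gap between the finger links. I let the fingers settle before deciding.

```bash
python3 -m handwheel '[{"grip":14,"linear":[0,0,0],"twist":0},{"grip":14,"linear":[0,0,0],"twist":0}]' 40
```

```text
t: 11.75
position: [0.4748, 0.0022, 0.1063]
tool_rot: [[0.157, 0.988, -0.0], [0.988, -0.157, -0.0], [-0.0, -0.0, -1.0]]
ft_force: [-1.0, -0.6, -0.1]
grip_width: 0.0203
finger_force: 39.2
```

Only the links bear on the cap, so I raise about 20 mm to put the pads themselves on the handle's cap.

```bash
python3 -m handwheel '[{"grip":45,"linear":[0,0,0],"twist":0},{"grip":45,"linear":[0,0,0],"twist":0},{"grip":45,"linear":[0,0,0.4],"twist":0},{"grip":45,"linear":[0,0,0.42],"twist":0},{"grip":45,"linear":[0,0,0],"twist":0}]' 80
python3 -m handwheel '[{"grip":16,"linear":[0,0,0],"twist":0},{"grip":16,"linear":[0,0,0],"twist":0},{"grip":16,"linear":[0,0,0],"twist":0},{"grip":16,"linear":[0,0,0],"twist":0},{"grip":16,"linear":[0,0,0],"twist":0}]' 80
```

```text
t: 12.25
position: [0.4762, 0.0022, 0.1285]
tool_rot: [[0.157, 0.988, 0.003], [0.988, -0.157, 0.0], [0.001, 0.003, -1.0]]
ft_force: [-0.3, -0.5, 0.3]
grip_width: 0.045
finger_force: 0.0
t: 12.75
position: [0.4748, 0.0022, 0.1271]
tool_rot: [[0.157, 0.988, -0.0], [0.988, -0.157, 0.0], [0.0, -0.0, -1.0]]
ft_force: [-1.4, 0.8, 8.0]
grip_width: 0.0221
finger_force: 77.8
```

```bash
python3 -m handwheel '[{"grip":14,"linear":[-0.16,0.025,0],"twist":0},{"grip":14,"linear":[-0.16,0.025,0],"twist":0},{"grip":14,"linear":[-0.16,0.025,0],"twist":0}]' 80
```

```text
t: 13.05
position: [0.4659, 0.0038, 0.1272]
tool_rot: [[0.158, 0.987, 0.006], [0.988, -0.158, -0.0], [0.001, 0.006, -1.0]]
ft_force: [6.6, -2.2, 0.6]
grip_width: 0.0223
finger_force: 78.1
```

```bash
python3 -m handwheel '[{"grip":14,"linear":[-0.16,0.025,0],"twist":0},{"grip":14,"linear":[-0.12,0.02,0],"twist":0},{"grip":14,"linear":[-0.06,0.01,0],"twist":0},{"grip":14,"linear":[0,0,0],"twist":0}]' 80
```

```text
t: 13.45
position: [0.459, 0.005, 0.1273]
tool_rot: [[0.158, 0.987, 0.009], [0.987, -0.158, -0.0], [0.001, 0.009, -1.0]]
ft_force: [8.8, -3.3, -0.6]
grip_width: 0.0222
finger_force: 78.2
```

```bash
python3 -m handwheel '[{"grip":14,"linear":[-0.1,0.016,0],"twist":0},{"grip":14,"linear":[-0.08,0.012,0],"twist":0},{"grip":14,"linear":[0,0,0],"twist":0}]' 80
```

```text
t: 13.75
position: [0.4552, 0.0056, 0.1273]
tool_rot: [[0.158, 0.987, 0.011], [0.987, -0.158, -0.0], [0.001, 0.01, -1.0]]
ft_force: [10.3, -3.6, -1.7]
grip_width: 0.0225
finger_force: 78.2
```

The latch is pulled about 20 mm at 10.9 N, which fits the spring. I lift along the hinge arc.

```bash
python3 -m handwheel '[{"grip":14,"linear":[0.01,0.06,0.16],"twist":0},{"grip":14,"linear":[0.01,0.07,0.16],"twist":0},{"grip":14,"linear":[0.01,0.07,0.16],"twist":0},{"grip":14,"linear":[0.01,0.07,0.16],"twist":0}]' 80
```

```text
t: 14.15
position: [0.4557, 0.0119, 0.143]
tool_rot: [[0.158, 0.987, 0.009], [0.987, -0.158, -0.001], [0.0, 0.009, -1.0]]
ft_force: [10.4, -3.3, -8.6]
grip_width: 0.022
finger_force: 78.5
```

```bash
python3 -m handwheel '[{"grip":14,"linear":[0.025,0.16,0.3],"twist":0},{"grip":14,"linear":[0.025,0.16,0.3],"twist":0},{"grip":14,"linear":[0.03,0.19,0.28],"twist":0},{"grip":14,"linear":[0.03,0.19,0.28],"twist":0}]' 80
```

```text
t: 14.55
position: [0.458, 0.0292, 0.1721]
tool_rot: [[0.158, 0.987, 0.008], [0.987, -0.158, -0.001], [-0.0, 0.008, -1.0]]
ft_force: [10.1, -4.6, -8.6]
grip_width: 0.0222
finger_force: 78.5
```

```bash
python3 -m handwheel '[{"grip":14,"linear":[0.034,0.21,0.26],"twist":0},{"grip":14,"linear":[0.034,0.21,0.26],"twist":0},{"grip":14,"linear":[0.026,0.16,0.17],"twist":0},{"grip":14,"linear":[0.026,0.16,0.17],"twist":0},{"grip":14,"linear":[0,0,0],"twist":0}]' 80
```

```text
t: 15.05
position: [0.4612, 0.0482, 0.1938]
tool_rot: [[0.157, 0.987, 0.009], [0.988, -0.157, -0.001], [0.0, 0.009, -1.0]]
ft_force: [10.1, -2.6, -7.4]
grip_width: 0.0224
finger_force: 78.6
```

```bash
python3 -m handwheel '[{"grip":14,"linear":[0,0,0],"twist":0},{"grip":14,"linear":[0,0,0],"twist":0},{"grip":14,"linear":[0,0,0],"twist":0}]' 80
python3 - <<'E'
from h import *
d=cam('wrist');s=cam('scene')
u,v=map(int,proj(s,(.49,-.02,.15)))
b=cv2.resize(s['color'][v-60:v+60,u-80:u+80,::-1],(400,300),interpolation=cv2.INTER_CUBIC)
t=cam('top');c=cv2.resize(t['color'][170:280,190:337,::-1],(400,300),interpolation=cv2.INTER_CUBIC)
cv2.imwrite('pics/fin.png',np.hstack([np.vstack([b,c]),cv2.resize(d['color'][:,80:360,::-1],(400,600))]))
E
```

```text
t: 15.35
position: [0.4609, 0.0479, 0.1934]
tool_rot: [[0.158, 0.987, 0.008], [0.987, -0.158, -0.001], [0.0, 0.008, -1.0]]
ft_force: [9.7, -2.6, -6.7]
grip_width: 0.0226
finger_force: 78.6
```

View pics/fin.png

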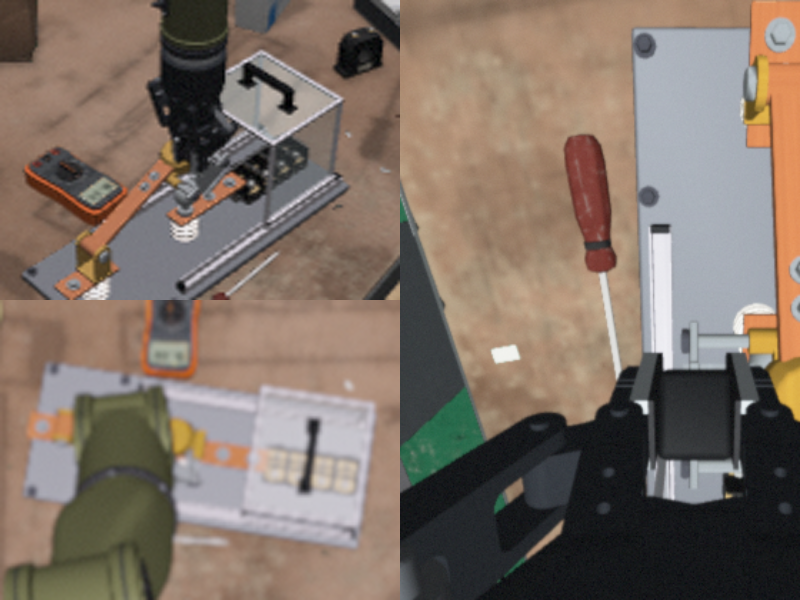

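The link is raised, with the cap between the pads at right (695,415) and the guard at its open end. I check that the hold is steady.

```bash
python3 -m handwheel '[{"grip":14,"linear":[0.01,0.06,0.1],"twist":0},{"grip":14,"linear":[0,0,0],"twist":0},{"grip":14,"linear":[0,0,0],"twist":0},{"grip":14,"linear":[0,0,0],"twist":0},{"grip":14,"linear":[0,0,0],"twist":0}]' 90
python3 -m handwheel '[{"grip":14,"linear":[0,0,0],"twist":0},{"grip":14,"linear":[0,0,0],"twist":0},{"grip":14,"linear":[0,0,0],"twist":0},{"grip":14,"linear":[0,0,0],"twist":0},{"grip":14,"linear":[0,0,0],"twist":0}]' 90
```

```text
t: 16.0
position: [0.4608, 0.0499, 0.1955]
tool_rot: [[0.157, 0.988, 0.007], [0.988, -0.157, -0.001], [0.001, 0.007, -1.0]]
ft_force: [11.7, -2.0, -9.9]
grip_width: 0.0221
finger_force: 88.6
t: 16.5
position: [0.4609, 0.0499, 0.1955]
tool_rot: [[0.157, 0.988, 0.007], [0.988, -0.157, -0.001], [0.001, 0.007, -1.0]]
ft_force: [10.5, -2.0, -10.8]
grip_width: 0.0218
finger_force: 88.6
```

Steady; handing in.

```bash
python3 -c "
from rig import order;print(order.close_job())"
```

```text
the job is handed in; nothing more can be done
None
```

Job handed in at 16.5 s: the guard is open at its stop, and the link is held still by the latch handle (by its cap; the fingers could not close on the grip below), with the cup about 70 mm up by arm travel and hinge geometry, not measured directly.

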